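# Seat the pallet plate on its three-ball kinematic mount

### The job

Pick up the loose pallet plate by its upright grip, set it on the three-ball mount with its narrow nose over the mount's narrow nose, and press it down by hand, not by dropping it, until both sprung rollers have snapped over its bevelled side edges and pull it home. Then bed it on its balls with one firm push of about 15 N straight down, and never press harder than 25 N. Let go of it seated level, and leave the vee block and the brass disc on the bench where they are.

Things in the scene. Friction and masses are not known exactly. Their poses are not given: they have to be found in the camera images.
- plate_grip (a point): centre of the loose dark plate's upright grip block (20 mm along plate x, 36 mm along y; top 69 mm over the plate's underside); 46 mm above the underside, 27 mm above the 8 mm slab. Plate axes: z up, -x to the narrow nose, y to the bevelled side edges (y = +-58 mm) that the rollers catch. Close along plate x, so the fingers clear the rollers. 0.3 to 0.65 kg, balanced on the grip axis
- plate_nose (a point): point on top of the slab, 19 mm above the plate's underside, 40 mm from the grip axis towards the nose (plate x = -40 mm; nose 44 mm wide, its tip at -59), over the nose's vee pad. The other two vee pads are at x = +20, y = +-35 mm; the vees, 22 mm wide and 11 mm deep, run towards the grip axis
- mount_axis (a point): point on the fixed mount's upright axis, 14 mm above the bench, on its round foot (116 mm). Axes as the seated plate's: -x to the nose with the single ball. The head on top is clamped at a height that varies and is not measured: centres of its three 18 mm balls 69 to 104 mm above the bench. Home, the plate's underside is 1.7 mm above these and its grip is on the axis; roller tops are 27 mm above them
- mount_nose (a point): point of the mount straight below the single ball of its nose, 40 mm from the axis (mount x = -40 mm), 14 mm above the bench
- clip_left (a joint): angle of the sprung roller arm at the mount's +y side: 0 empty, grows outward. The plate's lower bevel meets the roller about 13 mm above home; pressing spreads the arm to 0.14 rad until the edge passes it some 6 mm above home; then the roller snaps over the upper bevel and pulls the plate down, reading 0.03 to 0.055 when home. Passing both takes 10 to 20 N with the plate's weight, which alone does not do it
- clip_right (a joint): the same for the sprung roller arm at the mount's -y side (the sides may snap one after the other). Home, springs hold the plate down with some 10 N; all contact forces at balls and rollers, sideways ones too, then add up to 30 to 37 N; each newton of push adds about 1.4 N. A push straight down on the flat top of the grip beds it best
- vee: small grey steel vee block on the bench, 50 x 60 x 36 mm; origin at the centre of its underside; a bystander
- brass: brass disc on the bench, 51 mm across, 11 mm high; origin at the centre of its underside; a bystander
Not all that is in view belongs to the job. Leave any red look-alike of the part that bears plate_grip alone.

How it is judged:
By the outcome, as a careful person would: the job done as asked, in the order asked, and still so for the second after the job is handed in, with the robot touching nothing.
It also fails if it takes over 58 s, if anything falls off the work surface, if the arm or the gripper's body presses on something with over 40 N, if the wrist force passes 120 N, or if a joint passes its speed limit or range.

### The arm

A 7-joint arm with a two-finger parallel gripper is mounted at the origin on a cart in front of the work surface, level with it; the furniture and walls round the work are solid. World frame = base frame: x ahead of the robot, y to its left, z up, the work surface at z = 0. Lengths are in m, angles in rad, forces in N, time in s.
With the tool pointing down it reaches from about 0.35 to 0.9 m from the base axis. Payload 8.1 kg.
Tool frame: the origin (TCP) lies midway between the tips of the shut fingers; the grasp point (between the pads) lies r.grasp_offset behind it (r.grasp_offset is the distance from the TCP to the grasp point, in m); z points along the fingers, y is the line along which they close (so a half turn about z gives the same grasp; the last joint's range is limited). The gripper opens to 92 mm and grips with 3 to 60 N. Pads are 19 mm wide; open, the fingers measure 130 mm over their backs; the gripper's body (75 mm by 190 mm) begins 47 mm behind the grasp point.
Start: joints at [1.085, 0.434, 0.025, 1.573, -0.012, 1.134, -0.075], TCP at [0.233, -0.58, 0.227] pointing down, gripper open.
Joint ranges: [-2.62, 2.62], [-0.44, 2.09], [-1.27, 1.32], [0.08, 2.57], [-1.32, 4.46], [0.12, 2], [-2.74, 2.74]. Speed limits (rad/s): [2.22, 2.22, 3.01, 3.01, 3.14, 3.14, 3.14].

### API

Orientations are given as a unit quaternion [x, y, z, w].
In Python, from cell import r gives the robot as it stands. The module is installed in compiled form; this text tells all that it offers.
- The arm moves only by the tool drive_tool, never from a script. Its argument "rows" is a list that holds one entry, the list of rows, each a list of 4 numbers: the shift along the tool's x, y, z in m, then the turn about the tool's z in degrees. In form: [[[tx, ty, tz, turn], ...]]. A call has 1 to 20 rows; each row shifts and turns the commanded pose from where the row before left it, along the tool's axes as they then stand; what a row does not reach is not made up. A row lasts 1/8 s, in which the tool goes at most 62.5 mm and 10.7 degrees, less where a joint would pass 70% of its speed; a pose out of reach is approached as far as the arm can. A call is refused whole if a number of a shift passes 0.0625 or a number of a turn 10.7, either way. A call with a gripper value outside its range is refused whole. "claw" is the opening, from 0 (shut) to 1 (fully open), set as the call begins (left out, the last holds). The fingers move at their own pace and stop on an object; the grip force is fixed at half the most. Time passes only in rows, so rows that do not move let the fingers close. It gives the time, the measured TCP pose, the force, the opening and the grip force at its end, in the units of the state.
- r.sense(): the state, without advancing time (a new reading comes with each control period).
- r.grab_frame(name): name is "side" or "top" or "wrist"; returns the picture (420x560x3 uint8, red, green, blue); there is no depth.
- r.camera_params(name): a dict with "fovy" (degrees; the focal length in pixels is half the picture's height over the tangent of half this angle, whatever the lens; pixels are square), "cx", "cy" (the principal point, pixels), "R" (3x3) and "t" (3): a world point X has camera coordinates R X + t; the wrist camera has in their place "mount" (4x4, takes a point from camera to tool coordinates, whose origin is the TCP and whose axes are the flange's). Camera axes: x right, y down, z forward; pixel columns grow to the right and rows downward; lengths in m; the calibration is good to about 2 mm. A picture is of the moment at which its call begins: read the wrist's pose just before it. camera_params takes no time and is no camera call.
- r.hand_in(): hands the job in; it is judged then, once.
Trained networks look in the newest picture that a camera, given by its name, has taken for a name from the list of things; names that differ only in an ending like _2 or _b are one class to them, and where a whole thing is asked for, a point or a joint stands for the part that bears it (a point fixed in the world has none). Each returns a list of dicts, best first, with "score" (0 to 1); they miss things now and then, are a little off and sometimes report something else, mostly with a low value. They report only what shows in the picture. A call takes as long as a camera call. They do not tell look-alikes from the thing itself.
- r.search_frame(name, camera): "pixel" ([column, row] in pixels, amid what is visible of it).
- r.trace(name, camera): "mask" (420x560 bool, what is visible of it) and "pixel" ([column, row] in pixels, amid what is visible of it).
- r.pinpoint(name, camera): "pixel" ([column, row] in pixels: a listed point, or the origin of a listed thing).
The state is a dict: "clock": time; "joint_positions": joint angles; "joint_velocities": joint speeds; "joint_efforts": joint torques, N m; "position": TCP position; "tcp_rot": TCP orientation; "wrist_force": force on the tool from outside, world axes, zero at the start; "torque": the same for the moment, N m; "finger_gap": finger opening in m; "grasp_force": force on a finger pad.
Only numpy, scipy, OpenCV 4.12 (cv2) and the standard library are available. Lean on these libraries where they do the work, as an engineer would, in place of code of your own. Each camera call takes 0.05 s, during which the arm holds its last target. There are 200 camera calls.

## Working session

There is one attempt and no reset: what is moved stays moved. The work goes in short steps, Python scripts to look and compute and a tool call to move; the robot and the scene stay as the last step left them, time stands still between calls to the robot, and variables do not carry over. Pictures are saved under pics/ and viewed, at most 10 in all, crops included, and the job is handed in when it is done.

Besides the shell and the picture viewer there is one more tool, called after "Emit:" as name([rows], argument=value, ...), one row to a line, values as JSON. drive_tool: Moves the arm, as the interface text tells. Its arguments: {"type":"object","properties":{"rows":{"type":"array","items":{"type":"array","items":{"type":"array","items":{"type":"number"}}}},"claw":{"type":"number"}},"required":["rows"]}

```bash
mkdir -p pics
cat > h.py <<'E'
import numpy as np, cv2
from cell import r
from scipy.spatial.transform import Rotation as Ro
def cam(n,s=None):
    p=r.camera_params(n); f=210/np.tan(np.radians(p['fovy'])/2)
    if 'R' in p: R=np.array(p['R']);t=np.array(p['t'])
    else:
        s=s or r.sense(); M=np.array(p['mount']); T=np.eye(4); T[:3,:3]=Ro.from_quat(s['tcp_rot']).as_matrix(); T[:3,3]=s['position']
        W=np.linalg.inv(T@M); R=W[:3,:3]; t=W[:3,3]
    return f,p['cx'],p['cy'],R,t,p
def ray(n,px,s=None):
    f,cx,cy,R,t,_=cam(n,s); d=R.T@np.array([(px[0]-cx)/f,(px[1]-cy)/f,1]); return -R.T@t,d/np.linalg.norm(d)
def atz(n,px,z,s=None):
    o,d=ray(n,px,s); return o+d*(z-o[2])/d[2]
def tri(obs):
    A=np.zeros((3,3));b=np.zeros(3);
    for o,d in obs: P=np.eye(3)-np.outer(d,d);A+=P;b+=P@o
    x=np.linalg.solve(A,b); return x,[np.linalg.norm((np.eye(3)-np.outer(d,d))@(x-o)) for o,d in obs]
def proj(n,X,s=None):
    f,cx,cy,R,t,_=cam(n,s); c=R@np.array(X)+t; return np.array([cx+f*c[0]/c[2],cy+f*c[1]/c[2]])
E
python3 - <<'E'
from h import *
np.set_printoptions(precision=4,suppress=True)
s=r.sense(); print({k:np.round(v,4) for k,v in s.items()}, r.grasp_offset)
ims=[]
for n in ['side','top','wrist']:
    print(n,{k:v for k,v in r.camera_params(n).items()})
    ims.append(r.grab_frame(n)); cv2.imwrite(f'pics/{n}0.png',cv2.cvtColor(ims[-1],cv2.COLOR_RGB2BGR))
    for k in ['plate_grip','plate_nose','mount_axis','mount_nose','vee','brass']:
        print(n,k,[(np.round(d['pixel'],1),round(d['score'],2)) for d in r.pinpoint(k,n)[:4]])
cv2.imwrite('pics/st.png',cv2.cvtColor(cv2.resize(np.hstack(ims[:2]),(800,300)),cv2.COLOR_RGB2BGR))
E
```

```text
{'clock': np.float64(0.0), 'joint_positions': array([ 1.0854,  0.4352,  0.025 ,  1.5741, -0.0116,  1.134 , -0.0751]), 'joint_velocities': array([-0.0022, -0.0002, -0.0008, -0.0009, -0.0014, -0.0002,  0.0014]), 'joint_efforts': array([ -0.0024, -66.7871,   0.9844, -31.4467,  -0.0606,   0.0427,
         0.0001]), 'position': array([ 0.2332, -0.5793,  0.226 ]), 'tcp_rot': array([ 0.9817,  0.1902, -0.0002, -0.0008]), 'wrist_force': array([-0.1792,  0.7221,  0.275 ]), 'torque': array([ 0.0082,  0.0129, -0.0109]), 'grasp_force': np.float64(0.0), 'finger_gap': np.float64(0.0915)} 0.0188
side {'fovy': 49.20020957142691, 'cx': 283.51555253746784, 'cy': 213.03615489040664, 'R': array([[-0.9987, -0.0483,  0.016 ],
       [-0.0377,  0.4909, -0.8704],
       [ 0.0341, -0.8699, -0.4921]]), 't': array([0.4696, 0.0762, 1.1041])}
side plate_grip [(array([267.1, 187.3]), 0.63), (array([324.2, 305.1]), 0.55)]
side plate_nose [(array([278. , 192.1]), 0.84), (array([260. , 234.2]), 0.68), (array([311.6, 310.7]), 0.62)]
side mount_axis [(array([261.5, 271.6]), 0.88)]
side mount_nose []
side vee [(array([3
[... 316 characters left out ...]
), (array([159.4, 262.5]), 0.7)]
top plate_nose [(array([176. , 251.4]), 0.9), (array([369.9, 220.9]), 0.85), (array([220.1, 228.3]), 0.42)]
top mount_axis [(array([215.6, 213.3]), 0.57)]
top mount_nose [(array([217.4, 227.9]), 0.64)]
top vee [(array([290.1, 255.9]), 0.57)]
top brass [(array([289.2, 202.5]), 0.65)]
wrist {'fovy': 65.69538835275179, 'cx': 279.1227397884436, 'cy': 211.44070162839134, 'mount': array([[-0.0001, -0.9571, -0.2898,  0.0777],
       [ 1.    , -0.0002,  0.0001, -0.0009],
       [-0.0001, -0.2898,  0.9571, -0.1595],
       [ 0.    ,  0.    ,  0.    ,  1.    ]])}
wrist plate_grip []
wrist plate_nose []
wrist mount_axis []
wrist mount_nose []
wrist vee []
wrist brass []
```

Run:
```python
from h import *
np.set_printoptions(precision=4,suppress=True)
for n,a in [('A',((267.1,187.3),(362.9,199.2))),('B',((324.2,305.1),(159.4,262.5))),('Bswap',((267.1,187.3),(159.4,262.5)))]:
    print(n,tri([ray('side',a[0]),ray('top',a[1])]))
print('noseA',tri([ray('side',(278,192.1)),ray('top',(369.9,220.9))]))
print('noseB',tri([ray('side',(311.6,310.7)),ray('top',(176,251.4))]))
print('mount',tri([ray('side',(261.5,271.6)),ray('top',(215.6,213.3))]),atz('top',(215.6,213.3),.014),atz('side',(261.5,271.6),.014))
print('mnose',atz('top',(217.4,227.9),.014)); print('vee',atz('top',(290.1,255.9),0),'brass',atz('top',(289.2,202.5),0))
```

```text
A (array([ 0.5304, -0.1817,  0.0447]), [np.float64(0.00577073982008036), np.float64(0.005770739820080641)])
B (array([0.3804, 0.3064, 0.0534]), [np.float64(0.0025930040865710536), np.float64(0.002593004086570958)])
Bswap (array([0.4272, 0.2617, 0.2601]), [np.float64(0.061905999684655946), np.float64(0.06190599968465588)])
noseA (array([ 0.4913, -0.2032,  0.0183]), [np.float64(0.004633362025831168), np.float64(0.004633362025831315)])
noseB (array([0.4057, 0.2767, 0.0135]), [np.float64(0.0020974842544292), np.float64(0.0020974842544292356)])
mount (array([0.5046, 0.1799, 0.0269]), [np.float64(0.0030927723508638785), np.float64(0.0030927723508638316)]) [0.5036 0.1816 0.014 ] [0.5094 0.162  0.014 ]
mnose [0.4669 0.1761 0.014 ]
vee [ 0.3996 -0.0051  0.    ] brass [ 0.535  -0.0024  0.    ]
```

View pics/st.png

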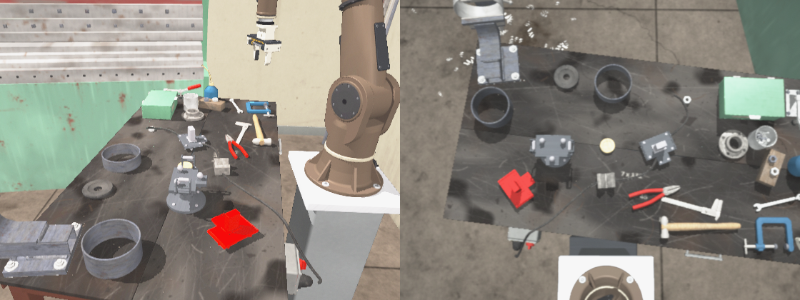

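The side and top frames show two candidates. The dark plate is at top (363,199) and side (267,187). The red look-alike is at top (159,262) and side (324,305). The dark one fits "dark plate", so it is the target. The mount is at top (216,213), and I'll confirm both in one crop.

Run:
```python
import cv2,numpy as np
t=cv2.imread('pics/top0.png');s=cv2.imread('pics/side0.png')
a=cv2.resize(t[170:270,320:420],(400,400),interpolation=2);b=cv2.resize(t[170:270,165:265],(400,400),interpolation=2)
cv2.imwrite('pics/crop1.png',np.hstack([a,b]))
```

```text
(no output)
```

View pics/crop1.png

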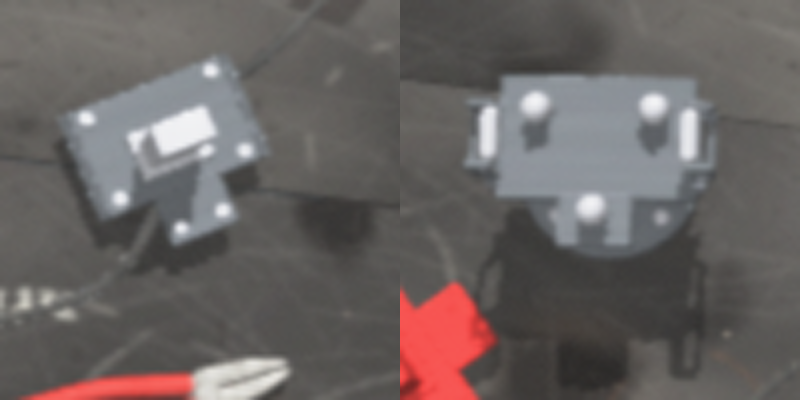

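The crop confirms it. The dark plate has a light grip at top (363,204) and its nose towards (371,225). The mount's balls are at (199,196), (228,196) and (212,222), with its nose towards the robot. I'm moving over the plate.

Emit:
drive_tool([
  [[0.0354, -0.0215, -0.005, 0], [0.0354, -0.0215, -0.005, 0], [0.0354, -0.0215, -0.005, 0], [0.0354, -0.0215, -0.005, 0], [0.0354, -0.0215, -0.005, 0], [0.0354, -0.0215, -0.005, 0], [0.0354, -0.0215, -0.005, 0], [0.0354, -0.0215, -0.005, 0], [0.0354, -0.0215, -0.005, 0], [0.0354, -0.0215, -0.005, 0], [0.0354, -0.0215, -0.005, 0], [0.0354, -0.0215, -0.005, 0], [0, 0, 0, -9.7], [0, 0, 0, -9.7], [0, 0, 0, -9.7], [0, 0, 0, -9.7], [0, 0, 0, -9.7], [0, 0, 0, -9.7], [0, 0, 0, -9.7], [0, 0, 0, -9.7]],
], claw=1)

```text
clock: 3.55
position: [0.5311, -0.1819, 0.2868]
tcp_rot: [0.644, 0.765, -0.0, 0.0]
wrist_force: [0.0, -0.2, 0.3]
finger_gap: 0.0919
grasp_force: 0.0
```

Emit:
drive_tool([
  [[0, 0, 0, -9.7], [0, 0, 0, -9.7], [0, 0, 0, 0], [0, 0, 0, 0]],
])

```text
clock: 4.05
position: [0.5311, -0.1819, 0.2867]
tcp_rot: [0.51, 0.86, -0.0, 0.0]
wrist_force: [0.7, 0.1, -0.3]
finger_gap: 0.0914
grasp_force: 0.0
```

```bash
cat > look.py <<'E'
from h import *
import sys
np.set_printoptions(precision=4,suppress=True)
s=r.sense(); M=Ro.from_quat(s['tcp_rot']).as_matrix()
print(round(s['clock'],2),s['position'],'yaw',np.degrees(np.arctan2(M[1,0],M[0,0])),M[:,2],s['wrist_force'],s['joint_positions'])
im=r.grab_frame('wrist'); cv2.imwrite(f'pics/{sys.argv[1]}.png',cv2.cvtColor(im,cv2.COLOR_RGB2BGR))
for a in sys.argv[2:]:
    k,z=a.split(':')
    print(k,[(np.round(d['pixel'],1),round(d['score'],2),atz('wrist',d['pixel'],float(z),s)) for d in r.pinpoint(k,'wrist')[:3]])
E
python3 look.py w1 plate_grip:0.046 plate_nose:0.019
```

```text
4.05 [ 0.5311 -0.1819  0.2867] yaw 118.69945763846407 [ 0. -0. -1.] [ 0.6798  0.0654 -0.3312] [ 0.601   0.334  -0.4913  1.6096  0.1643  1.2393  0.58  ]
plate_grip [(array([274.3, 175.7]), 0.8, array([ 0.5227, -0.181 ,  0.046 ]))]
plate_nose [(array([242.3, 169.6]), 0.75, array([ 0.4837, -0.1987,  0.019 ]))]
```

View pics/w1.png

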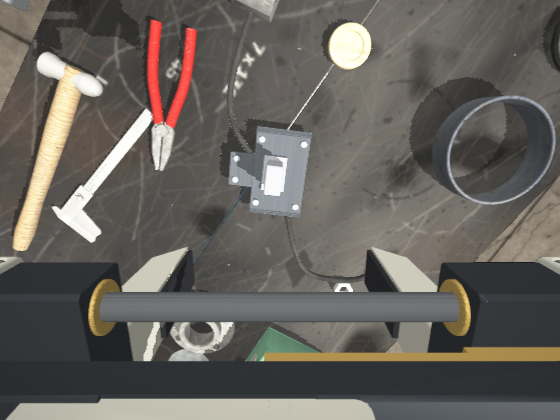

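w1 shows the plate at (274,176) with its nose to the left at (242,170). Plate x runs about 5–7° off tool y. Next I look at the mount with the same camera, so any calibration bias cancels.

Emit:
drive_tool([
  [[0.0411, 0.0186, 0, 0], [0.0411, 0.0186, 0, 0], [0.0411, 0.0186, 0, 0], [0.0411, 0.0186, 0, 0], [0.0411, 0.0186, 0, 0], [0.0411, 0.0186, 0, 0], [0.0411, 0.0186, 0, 0], [0.0411, 0.0186, 0, 0], [0, 0, 0, 9.6], [0, 0, 0, 9.6], [0, 0, 0, 9.6], [0, 0, 0, 0], [0, 0, 0, 0]],
])

```text
clock: 5.82
position: [0.5023, 0.178, 0.2867]
tcp_rot: [0.705, 0.709, -0.0, 0.0]
wrist_force: [-0.0, 0.1, -0.5]
finger_gap: 0.0919
grasp_force: 0.0
```

```bash
python3 look.py w2 mount_axis:0.014 mount_nose:0.014
python3 - <<'E'
import cv2
a=cv2.imread('pics/w2.png')[60:300,160:400];b=cv2.imread('pics/w1.png')[110:230,220:340]
import numpy as np
cv2.imwrite('pics/crop2.png',np.hstack([cv2.resize(a,(400,400),interpolation=2),cv2.resize(b,(400,400),interpolation=2)]))
E
```

```text
5.83 [0.5023 0.178  0.2867] yaw 90.3198149657936 [ 0.     -0.0001 -1.    ] [-0.0263  0.1148 -0.5227] [-0.0071  0.2947 -0.5579  1.6714  0.1644  1.2226 -0.5963]
mount_axis []
mount_nose [(array([255.7, 173.9]), 0.91, array([0.4696, 0.1786, 0.014 ]))]
```

View pics/crop2.png

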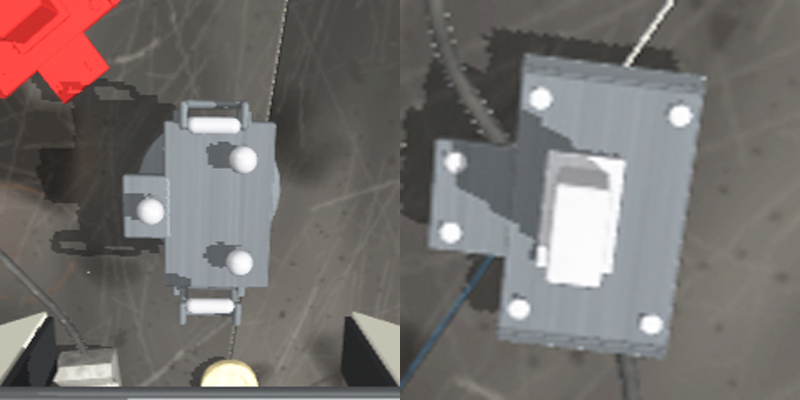

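crop2 shows the mount's balls in w2 at (306,155), (303,217) and (250,187), with the nose to the left. The plate's screw dots are clear too, so I fit both poses from these blobs.

```bash
cat > fit.py <<'E'
from h import *
from scipy.optimize import least_squares
np.set_printoptions(precision=4,suppress=True)
def q(y): return Ro.from_euler('z',y,degrees=True)*Ro.from_quat([1,0,0,0])
def st(p,y): return {'position':p,'tcp_rot':q(y).as_quat()}
def blob(im,p,rad,th=185):
    g=im.min(2); x,y=map(int,np.round(p)); w=g[y-rad:y+rad+1,x-rad:x+rad+1]
    n,l,s,c=cv2.connectedComponentsWithStats((w>th).astype(np.uint8)); i=1+np.argmax(s[1:,4])
    return c[i]+[x-rad,y-rad],s[i,4]
if __name__=='__main__':
    s2=st([.5023,.178,.2867],90.32); im=cv2.imread('pics/w2.png')
    B=[blob(im,p,9,150) for p in [(305.8,155.4),(303.4,217.2),(250,186.6)]]; print(B)
    px=np.array([b[0] for b in B]); L=np.array([[.02,.035],[.02,-.035],[-.04,0]])
    def f(v):
        R=Ro.from_euler('z',v[3]).as_matrix()
        return np.concatenate([proj('wrist',R@[*l,0]+v[:3],s2)-p for l,p in zip(L,px)])
    o=least_squares(f,[.5,.18,.09,0]); J=np.linalg.inv(o.jac.T@o.jac); print('mount',o.x,np.degrees(o.x[3]),o.fun,'sd/px',np.sqrt(np.diag(J)))
    # top camera balls
    it=cv2.imread('pics/top0.png'); T=[blob(it,p,4,165) for p in [(198.8,196.3),(228,196.3),(212.5,221.8)]]; print(T)
    for l,b,t in zip(L,px,T): print('tri',tri([ray('wrist',b,s2),ray('top',t[0])]))
    s1=st([.5311,-.1819,.2867],118.70); im=cv2.imread('pics/w1.png')
    c=lambda x,y:(220+(x-400)*.3,110+y*.3)
    D=[blob(im,c(*p),4,170)[0] for p in [(540,97),(518,307),(680,114),(651,323),(455,161),(450,231)]]
    P=np.array([atz('wrist',d,.0195,s1)[:2] for d in D]); print(P)
    mid=(P[0::2]+P[1::2])/2; print('mids',mid)
    v=mid[1]-mid[2]; print('yaw axis',np.degrees(np.arctan2(v[1],v[0])))
    for i in (0,2,4): w=P[i]-P[i+1]; print('yaw y',np.degrees(np.arctan2(w[1],w[0]))-90,np.linalg.norm(w))
    m2=st([.5023,.178,.2867],90.32)
E
python3 fit.py
```

```text
[(array([307.2603, 155.2911]), np.int32(292)), (array([304.0052, 217.0518]), np.int32(193)), (array([251.2887, 187.6117]), np.int32(291))]
mount [ 0.5104  0.1784  0.0939 -0.0036] -0.2089172580144962 [-0.615   0.2611  0.5759  0.4565  0.0726 -0.7126] sd/px [0.0007 0.0014 0.0057 0.016 ]
[(array([198.2703, 195.4595]), np.int32(37)), (array([227.8974, 195.8718]), np.int32(39)), (array([212.05 , 220.925]), np.int32(40))]
tri (array([0.5319, 0.2134, 0.0945]), [np.float64(0.000777324686217967), np.float64(0.0007773246862178236)])
tri (array([0.5307, 0.1439, 0.0954]), [np.float64(0.0012756360536348593), np.float64(0.0012756360536349074)])
tri (array([0.4713, 0.1787, 0.0998]), [np.float64(0.0005473107377949915), np.float64(0.0005473107377949046)])
[[ 0.4877 -0.1521]
 [ 0.5193 -0.2308]
 [ 0.5384 -0.1319]
 [ 0.57   -0.2104]
 [ 0.4693 -0.1901]
 [ 0.4809 -0.2158]]
mids [[ 0.5035 -0.1915]
 [ 0.5542 -0.1711]
 [ 0.4751 -0.2029]]
yaw axis 21.907059830413832
yaw y 21.84131048902357 0.08480607827583758
yaw y 21.92187645218661 0.08452971015147852
yaw y 24.252624311173477 0.0281337229018971
```

```bash
sed -i 's/p,9,150)/p,10,TH)/; s/^    s2=/    import sys; TH=int(sys.argv[1])\n    s2=/' fit.py; for t in 175 195 210; do python3 fit.py $t | head -9 | grep -v '^\[(array(\[198'; done
python3 - <<'E'
from fit import *
s1=st([.5311,-.1819,.2867],118.70); o=np.array([.5035,-.1915]); u=np.array([np.cos(np.radians(21.9)),np.sin(np.radians(21.9))])
# grip top (z .069) blob centre in w1
im=cv2.imread('pics/w1.png'); c=lambda x,y:(220+(x-400)*.3,110+y*.3)
for p in [(558,183),(610,187),(604,287),(547,279)]:
    g=atz('wrist',c(*p),.069,s1)[:2]-o; print('griptop corner along/perp',g@u,g@[-u[1],u[0]])
g=np.array([.5227,-.181])-o; print('net grip',g@u,g@[-u[1],u[0]])
E
```

```text
[(array([306.6816, 155.2458]), np.int32(179)), (array([304.3165, 217.3165]), np.int32(158)), (array([250.6464, 186.5304]), np.int32(181))]
mount [ 0.51    0.1792  0.0961 -0.0074] -0.42147135758641535 [-0.1128 -0.1201 -0.0502  0.1727  0.1648 -0.0443] sd/px [0.0006 0.0013 0.0056 0.0159]
tri (array([0.5315, 0.2134, 0.0951]), [np.float64(0.0010721134227448122), np.float64(0.0010721134227449402)])
tri (array([0.5309, 0.1438, 0.0958]), [np.float64(0.001062704264691827), np.float64(0.001062704264691854)])
tri (array([0.471 , 0.1793, 0.0983]), [np.float64(0.0011598283228888412), np.float64(0.0011598283228888033)])
[[ 0.4877 -0.1521]
 [ 0.5193 -0.2308]
 [ 0.5384 -0.1319]
[(array([307.0909, 155.3182]), np.int32(154)), (array([304.6519, 217.6222]), np.int32(135)), (array([251.    , 186.5844]), np.int32(154))]
mount [ 0.5104  0.1792  0.0968 -0.0089] -0.5109864971316328 [-0.0546 -0.0808 -0.0453  0.0957  0.1003 -0.0098] sd/px [0.0006 0.0013 0.0056 0.0159]
tri (array([0.5317, 0.2134, 0.0948]), [np.float64(0.0008551761302882902), np.float64(0.0008551761302883961)])
tri (array([0.531 , 0.1437, 0.0964
[... 530 characters left out ...]
rray([0.5319, 0.2133, 0.0946]), [np.float64(0.0006588789434293341), np.float64(0.000658878943429498)])
tri (array([0.5312, 0.1437, 0.0961]), [np.float64(0.0006561823773542439), np.float64(0.0006561823773545131)])
tri (array([0.4713, 0.1792, 0.0979]), [np.float64(0.0008911584734916504), np.float64(0.0008911584734916592)])
[[ 0.4877 -0.1521]
 [ 0.5193 -0.2308]
 [ 0.5384 -0.1319]
griptop corner along/perp 0.011959051105417777 0.01801609413517457
griptop corner along/perp 0.030116783407774805 0.01877659879410109
griptop corner along/perp 0.03235287578497035 -0.017126413529562595
griptop corner along/perp 0.011763230734893503 -0.01662021316786614
net grip 0.02173082779190536 0.0025809152404830983
```

Emit:
drive_tool([
  [[-0.0452, 0.0024, 0, 0], [-0.0452, 0.0024, 0, 0], [-0.0452, 0.0024, 0, 0], [-0.0452, 0.0024, 0, 0], [-0.0452, 0.0024, 0, 0], [-0.0452, 0.0024, 0, 0], [-0.0452, 0.0024, 0, 0], [-0.0452, 0.0024, 0, 0], [0, 0, 0, -7.2], [0, 0, 0, -7.2], [0, 0, 0, -7.2], [0, 0, 0.04, 0], [0, 0, 0.04, 0], [0, 0, 0.04, 0], [0, 0, 0, 0]],
])

```text
clock: 7.85
position: [0.5203, -0.1833, 0.1643]
tcp_rot: [0.561, 0.828, -0.001, -0.003]
wrist_force: [0.0, 0.5, -0.9]
finger_gap: 0.0917
grasp_force: 0.0
```

```bash
python3 look.py w3 plate_grip:0.046 plate_nose:0.019
```

```text
7.85 [ 0.5203 -0.1833  0.1643] yaw 111.77674550770614 [-0.0054  0.0018 -1.    ] [ 0.0242  0.5111 -0.8601] [ 0.56    0.4209 -0.4293  1.8     0.2065  0.9707  0.4256]
plate_grip [(array([283.7, 207. ]), 0.92, array([ 0.5229, -0.1825,  0.046 ]))]
plate_nose [(array([240., 201.]), 0.63, array([ 0.4844, -0.1997,  0.019 ]))]
```

View pics/w3.png

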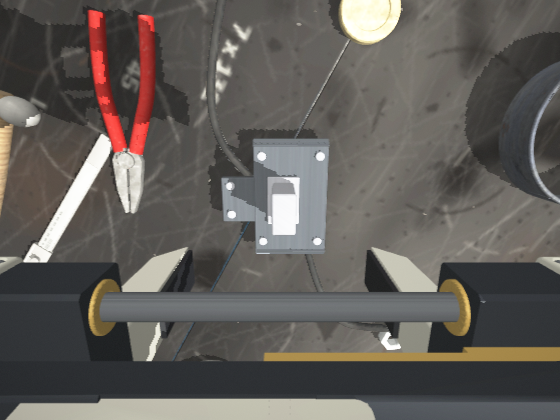

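w3 shows the plate square to the tool, with the grip at (284,207) between the fingers. I'm descending.

Emit:
drive_tool([
  [[0, 0, 0.03, 0], [0, 0, 0.03, 0], [0, 0, 0.03, 0], [0, 0, 0, 0], [0, 0, 0, 0]],
])

```text
clock: 8.62
position: [0.5238, -0.1839, 0.0787]
tcp_rot: [0.561, 0.828, 0.0, 0.001]
wrist_force: [0.3, 0.7, 0.7]
finger_gap: 0.0922
grasp_force: 0.0
```

Emit:
drive_tool([
  [[0, 0, 0.02, 0], [0, 0, 0.02, 0], [0, 0, 0.0115, 0], [0, 0, 0, 0], [0, 0, 0, 0]],
])

```text
clock: 9.25
position: [0.5231, -0.1838, 0.0262]
tcp_rot: [0.561, 0.828, 0.0, 0.001]
wrist_force: [-0.3, 0.8, -0.2]
finger_gap: 0.0915
grasp_force: 0.0
```

Emit:
drive_tool([
  [[0, 0, 0, 0], [0, 0, 0, 0], [0, 0, 0, 0], [0, 0, 0, 0], [0, 0, 0, 0], [0, 0, 0, 0], [0, 0, 0, 0], [0, 0, 0, 0]],
], claw=0)

```text
clock: 10.25
position: [0.5225, -0.1836, 0.0253]
tcp_rot: [0.561, 0.828, 0.0, 0.0]
wrist_force: [0.9, 0.6, -0.3]
finger_gap: 0.0201
grasp_force: 30.0
```

Emit:
drive_tool([
  [[0, 0, -0.01, 0], [0, 0, -0.025, 0], [0, 0, -0.04, 0], [0, 0, -0.04, 0], [0, 0, -0.04, 0], [0, 0, -0.04, 0], [0, 0, -0.03, 0], [0, 0, 0, 0]],
])

```text
clock: 11.25
position: [0.5233, -0.1837, 0.2526]
tcp_rot: [0.561, 0.828, 0.001, 0.002]
wrist_force: [1.4, 0.2, -5.0]
finger_gap: 0.0196
grasp_force: 30.0
```

Emit:
drive_tool([
  [[0.0341, 0.0124, 0, 0], [0.0341, 0.0124, 0, 0], [0.0341, 0.0124, 0, 0], [0.0341, 0.0124, 0, 0], [0.0341, 0.0124, 0, 0], [0.0341, 0.0124, 0, 0], [0.0341, 0.0124, 0, 0], [0.0341, 0.0124, 0, 0], [0.0341, 0.0124, 0, 0], [0.0341, 0.0124, 0, 0], [0, 0, 0, 7.45], [0, 0, 0, 7.45], [0, 0, 0, 7.45], [0, 0, 0, 0], [0, 0, 0, 0], [0, 0, 0, 0]],
])

```text
clock: 13.25
position: [0.5111, 0.1789, 0.2498]
tcp_rot: [0.71, 0.704, -0.0, -0.0]
wrist_force: [0.8, 0.1, -4.6]
finger_gap: 0.0196
grasp_force: 30.0
```

```bash
python3 look.py w4 plate_grip:0.26 plate_nose:.25
python3 - <<'E'
from h import *
s=cv2.cvtColor(r.grab_frame('side'),cv2.COLOR_RGB2BGR)[120:320,160:360]; w=cv2.imread('pics/w4.png')
cv2.imwrite('pics/v4.png',np.hstack([cv2.resize(s,(350,350),interpolation=2),cv2.resize(w,(450,338))[:338] if 0 else cv2.copyMakeBorder(cv2.resize(w,(450,338)),0,12,0,0,0)]))
E
```

```text
13.25 [0.5111 0.1789 0.2498] yaw 89.46752135831301 [-0.0006 -0.0002 -1.    ] [ 0.7572  0.0628 -4.6474] [-0.0408  0.3316 -0.5164  1.711   0.1772  1.1462 -0.6165]
plate_grip [(array([278.3, 285.8]), 0.7, array([0.5098, 0.1725, 0.26  ])), (array([151.2,  65.6]), 0.55, array([0.4571, 0.2774, 0.26  ]))]
plate_nose [(array([188.6,  98.8]), 0.96, array([0.4691, 0.2644, 0.25  ])), (array([204.4, 261.8]), 0.87, array([0.4701, 0.1816, 0.25  ]))]
```

View pics/v4.png

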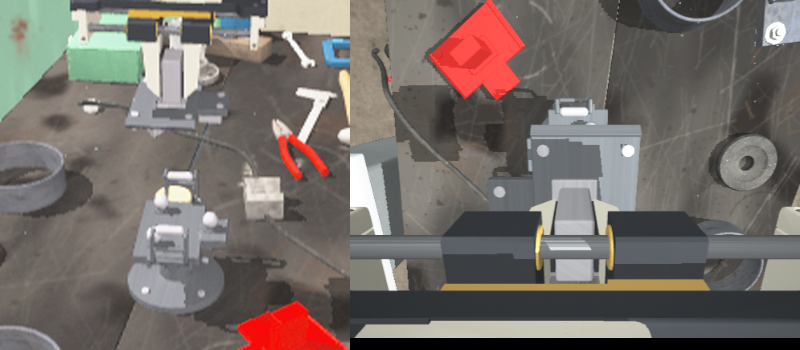

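v4 shows the plate hanging level with its nose to the left (-x), above the mount. Two slab screws are visible at about (240,187) and (346,188) in w4. I'm checking the in-hand offset from those.

Run:
```python
from fit import *
s=r.sense(); im=cv2.imread('pics/w4.png')
P=[]
for p in [(240,187),(346,188)]:
    b,a=blob(im,p,7,170); X=atz('wrist',b,.2440,s); P.append(X); print(b,a,X)
d=P[1]-P[0]; y=np.degrees(np.arctan2(d[1],d[0])); print('yaw',y,np.linalg.norm(d))
print('rel to tcp',(P[0]+P[1])/2-s['position'],'expect plate y .0423; x of dots mid vs grip',(-.0215+.0332)/1)
```

```text
[239.8    186.9818] 165 [0.4904 0.2212 0.244 ]
[346.0255 187.3929] 196 [0.5457 0.2204 0.244 ]
yaw -0.8130090234412628 0.05527779564721361
rel to tcp [ 0.0067  0.0418 -0.0062] expect plate y .0423; x of dots mid vs grip 0.011700000000000002
```

Emit:
drive_tool([
  [[0.0008, -0.0014, 0, 0], [0, 0, 0.03, 0], [0, 0, 0.03, 0], [0, 0, 0.03, 0], [0, 0, 0.01, 0], [0, 0, 0, 0], [0, 0, 0, 0]],
])

```text
clock: 14.32
position: [0.5107, 0.1804, 0.1515]
tcp_rot: [0.711, 0.703, 0.001, 0.0]
wrist_force: [-0.6, -1.2, -4.0]
finger_gap: 0.0194
grasp_force: 30.0
```

Emit:
drive_tool([
  [[0, 0, 0.002, 0], [0, 0, 0.002, 0], [0, 0, 0.002, 0], [0, 0, 0.002, 0], [0, 0, 0, 0]],
])

```text
clock: 14.95
position: [0.5098, 0.1797, 0.142]
tcp_rot: [0.711, 0.703, -0.0, -0.0]
wrist_force: [-0.2, -0.0, -3.4]
finger_gap: 0.0197
grasp_force: 30.0
```

Emit:
drive_tool([
  [[0, 0, 0.001, 0], [0, 0, 0.001, 0], [0, 0, 0.001, 0], [0, 0, 0.001, 0], [0, 0, 0, 0]],
])

```text
clock: 15.58
position: [0.5098, 0.1797, 0.138]
tcp_rot: [0.711, 0.703, -0.0, -0.0]
wrist_force: [0.9, -0.8, -5.6]
finger_gap: 0.0198
grasp_force: 30.0
```

Emit:
drive_tool([
  [[0, 0, 0.001, 0], [0, 0, 0.001, 0], [0, 0, 0, 0]],
])

```text
clock: 15.95
position: [0.5099, 0.1797, 0.1361]
tcp_rot: [0.711, 0.703, -0.0, 0.0]
wrist_force: [1.5, -2.0, -3.9]
finger_gap: 0.0199
grasp_force: 30.0
```

Emit:
drive_tool([
  [[0, 0, 0.001, 0], [0, 0, 0.001, 0], [0, 0, 0, 0]],
])

```text
clock: 16.32
position: [0.5099, 0.1798, 0.1343]
tcp_rot: [0.711, 0.703, -0.0, 0.0]
wrist_force: [0.2, -2.3, -2.7]
finger_gap: 0.0198
grasp_force: 30.0
```

Emit:
drive_tool([
  [[0, 0, 0.001, 0], [0, 0, 0, 0]],
])

```text
clock: 16.58
position: [0.51, 0.1798, 0.1334]
tcp_rot: [0.711, 0.703, 0.0, 0.0]
wrist_force: [0.8, -2.8, 1.0]
finger_gap: 0.0197
grasp_force: 30.0
```

Emit:
drive_tool([
  [[0, 0, 0.001, 0], [0, 0, 0, 0]],
])

```text
clock: 16.82
position: [0.5101, 0.1798, 0.1323]
tcp_rot: [0.711, 0.703, 0.0, 0.0]
wrist_force: [-0.1, -3.8, 2.1]
finger_gap: 0.0197
grasp_force: 30.0
```

Contact is on the +y side first (Fy -3.8 N), so I ease the plate towards -y while pressing.

Emit:
drive_tool([
  [[-0.0008, 0, 0.001, 0], [0, 0, 0, 0]],
])

```text
clock: 17.08
position: [0.5103, 0.1797, 0.1317]
tcp_rot: [0.711, 0.703, 0.001, 0.0]
wrist_force: [0.8, -2.1, 5.4]
finger_gap: 0.0199
grasp_force: 30.0
```

Emit:
drive_tool([
  [[0, 0, 0.001, 0], [0, 0, 0, 0]],
])

```text
clock: 17.32
position: [0.5105, 0.1799, 0.131]
tcp_rot: [0.711, 0.703, 0.001, 0.0]
wrist_force: [-0.2, -3.0, 7.2]
finger_gap: 0.0196
grasp_force: 30.0
```

Emit:
drive_tool([
  [[0, 0, 0.001, 0], [0, 0, 0, 0]],
])

```text
clock: 17.58
position: [0.5107, 0.1801, 0.1303]
tcp_rot: [0.711, 0.703, 0.001, 0.0]
wrist_force: [-1.0, -1.9, 9.5]
finger_gap: 0.02
grasp_force: 30.0
```

Emit:
drive_tool([
  [[0, 0, 0.001, 0], [0, 0, 0, 0]],
])

```text
clock: 17.82
position: [0.5109, 0.1802, 0.1295]
tcp_rot: [0.711, 0.703, 0.001, 0.0]
wrist_force: [-1.4, -3.1, 10.6]
finger_gap: 0.02
grasp_force: 30.0
```

Emit:
drive_tool([
  [[0, 0, 0.001, 0], [0, 0, 0, 0]],
])

```text
clock: 18.08
position: [0.511, 0.18, 0.1283]
tcp_rot: [0.711, 0.703, 0.002, 0.0]
wrist_force: [-0.4, -2.6, 8.3]
finger_gap: 0.0201
grasp_force: 30.0
```

Emit:
drive_tool([
  [[0, 0, 0.001, 0], [0, 0, 0, 0]],
])

```text
clock: 18.32
position: [0.5107, 0.1797, 0.1267]
tcp_rot: [0.711, 0.703, 0.001, 0.0]
wrist_force: [2.5, -1.8, 2.9]
finger_gap: 0.0202
grasp_force: 30.0
```

Emit:
drive_tool([
  [[0, 0, 0.001, 0], [0, 0, 0, 0]],
])

```text
clock: 18.58
position: [0.5096, 0.179, 0.1246]
tcp_rot: [0.711, 0.703, -0.0, -0.0]
wrist_force: [2.4, -2.0, -5.0]
finger_gap: 0.0197
grasp_force: 30.0
```

Emit:
drive_tool([
  [[0, 0, 0.001, 0], [0, 0, 0, 0]],
])

```text
clock: 18.82
position: [0.509, 0.1788, 0.1232]
tcp_rot: [0.711, 0.703, -0.001, -0.001]
wrist_force: [3.3, -0.3, -12.1]
finger_gap: 0.0196
grasp_force: 30.0
```

Emit:
drive_tool([
  [[0, 0, 0.001, 0], [0, 0, 0, 0]],
])

```text
clock: 19.08
position: [0.5089, 0.1787, 0.1223]
tcp_rot: [0.711, 0.703, -0.001, -0.001]
wrist_force: [0.7, -0.5, -16.5]
finger_gap: 0.0197
grasp_force: 30.0
```

Both rollers have passed, and they now pull the plate down with about 12 N. I follow the plate home.

Emit:
drive_tool([
  [[0, 0, 0.001, 0], [0, 0, 0.001, 0], [0, 0, 0, 0]],
])

```text
clock: 19.45
position: [0.5094, 0.1789, 0.1209]
tcp_rot: [0.711, 0.703, -0.0, -0.0]
wrist_force: [-1.6, -0.8, -14.2]
finger_gap: 0.0199
grasp_force: 30.0
```

Emit:
drive_tool([
  [[0, 0, 0.001, 0], [0, 0, 0, 0]],
])

```text
clock: 19.7
position: [0.5099, 0.1789, 0.1203]
tcp_rot: [0.711, 0.703, -0.0, 0.0]
wrist_force: [-1.1, -1.3, -11.8]
finger_gap: 0.0201
grasp_force: 30.0
```

Emit:
drive_tool([
  [[0, 0, 0.001, 0], [0, 0, 0, 0]],
])

```text
clock: 19.95
position: [0.5102, 0.1788, 0.1198]
tcp_rot: [0.711, 0.703, 0.0, 0.0]
wrist_force: [-2.2, -3.8, -1.7]
finger_gap: 0.0201
grasp_force: 30.0
```

Emit:
drive_tool([
  [[0, 0, 0, 0], [0, 0, 0, 0], [0, 0, 0, 0], [0, 0, 0, 0], [0, 0, 0, 0]],
], claw=1)

```text
clock: 20.58
position: [0.51, 0.1792, 0.1193]
tcp_rot: [0.711, 0.703, 0.0, 0.0]
wrist_force: [-0.0, 0.6, -1.5]
finger_gap: 0.0656
grasp_force: 0.0
```

Emit:
drive_tool([
  [[0, 0, -0.02, 0], [0, 0, -0.025, 0], [0, 0, -0.02, 0], [0, 0, 0, 0]],
])

```text
clock: 21.08
position: [0.5108, 0.1796, 0.1855]
tcp_rot: [0.711, 0.703, 0.001, 0.001]
wrist_force: [-0.4, -0.3, 0.2]
finger_gap: 0.0918
grasp_force: 0.0
```

```bash
python3 look.py w5 plate_grip:0.1405 plate_nose:.1135
python3 - <<'E'
from h import *
s=cv2.cvtColor(r.grab_frame('side'),cv2.COLOR_RGB2BGR)[190:310,190:310]; w=cv2.imread('pics/w5.png')
cv2.imwrite('pics/v5.png',np.hstack([cv2.resize(s,(400,400),interpolation=2),cv2.resize(w[90:330,160:400],(400,400))]))
E
```

```text
21.07 [0.5108 0.1796 0.1855] yaw 89.36874231167715 [ 0.0027  0.001  -1.    ] [-0.3796 -0.2797  0.2032] [-0.0564  0.3893 -0.505   1.8023  0.2201  1.0029 -0.6594]
plate_grip [(array([279.5, 234.6]), 0.98, array([0.5102, 0.1804, 0.1405])), (array([121.8,  57.1]), 0.8, array([0.4208, 0.2902, 0.1405]))]
plate_nose [(array([224.5, 223.8]), 0.97, array([0.4689, 0.1792, 0.1135])), (array([167.3,  96.9]), 0.63, array([0.4358, 0.2697, 0.1135]))]
```

View pics/v5.png

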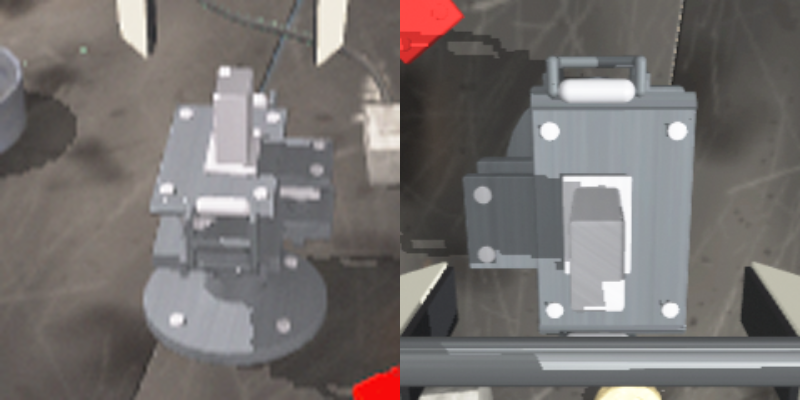

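v5 shows the plate seated on the mount, nose to the left, with the +y roller over its edge. I now shut the fingers above the grip for the bedding push.

Emit:
drive_tool([
  [[0, 0, 0, 0], [0, 0, 0, 0], [0, 0, 0, 0], [0, 0, 0, 0], [0, 0, 0, 0], [0, 0, 0, 0], [0, 0, 0, 0], [0, 0, 0, 0]],
], claw=0)

```text
clock: 22.28
position: [0.5099, 0.1791, 0.1842]
tcp_rot: [0.711, 0.703, 0.0, 0.0]
wrist_force: [0.2, -0.0, 0.6]
finger_gap: 0.0162
grasp_force: 0.0
```

Emit:
drive_tool([
  [[0, 0, 0.006, 0], [0, 0, 0.006, 0], [0, 0, 0.003, 0], [0, 0, 0.002, 0], [0, 0, 0, 0], [0, 0, 0, 0]],
])

```text
clock: 23.02
position: [0.51, 0.1792, 0.1674]
tcp_rot: [0.711, 0.703, 0.0, 0.0]
wrist_force: [0.6, -0.8, 0.0]
finger_gap: 0.0003
grasp_force: 0.0
```

Emit:
drive_tool([
  [[0, 0, 0.001, 0], [0, 0, 0.001, 0], [0, 0, 0, 0]],
])

```text
clock: 23.4
position: [0.5098, 0.179, 0.1651]
tcp_rot: [0.711, 0.703, -0.0, -0.0]
wrist_force: [-0.4, -0.2, 0.7]
finger_gap: 0.0004
grasp_force: 0.0
```

Emit:
drive_tool([
  [[0, 0, 0.001, 0], [0, 0, 0, 0]],
])

```text
clock: 23.65
position: [0.5098, 0.179, 0.1641]
tcp_rot: [0.711, 0.703, -0.0, -0.0]
wrist_force: [-0.4, 1.4, 0.1]
finger_gap: 0.0004
grasp_force: 0.0
```

Emit:
drive_tool([
  [[0, 0, 0.001, 0], [0, 0, 0, 0]],
])

```text
clock: 23.9
position: [0.51, 0.1791, 0.1638]
tcp_rot: [0.711, 0.703, 0.0, 0.0]
wrist_force: [-1.7, -2.0, 6.5]
finger_gap: 0.0007
grasp_force: 3.3
```

Emit:
drive_tool([
  [[0, 0, 0.0006, 0], [0, 0, 0, 0]],
])

```text
clock: 24.15
position: [0.5101, 0.1791, 0.1637]
tcp_rot: [0.711, 0.703, 0.0, 0.0]
wrist_force: [-4.2, -2.4, 12.2]
finger_gap: 0.0004
grasp_force: 6.0
```

Emit:
drive_tool([
  [[0, 0, 0.0003, 0], [0, 0, 0, 0], [0, 0, 0, 0]],
])

```text
clock: 24.52
position: [0.5101, 0.1792, 0.1637]
tcp_rot: [0.711, 0.703, 0.0, 0.001]
wrist_force: [-4.2, -2.5, 14.6]
finger_gap: 0.0002
grasp_force: 7.3
```

Held at 14.6 N down. I trim off the small sideways component so the push is straight.

Emit:
drive_tool([
  [[-0.0004, -0.0006, 0, 0], [0, 0, 0, 0], [0, 0, 0, 0]],
])

```text
clock: 24.9
position: [0.51, 0.1791, 0.1637]
tcp_rot: [0.711, 0.703, 0.001, 0.001]
wrist_force: [-2.3, -1.9, 12.9]
finger_gap: 0.0005
grasp_force: 6.2
```

Emit:
drive_tool([
  [[-0.0006, -0.0006, 0.0003, 0], [0, 0, 0, 0], [0, 0, 0, 0]],
])

```text
clock: 25.28
position: [0.5099, 0.179, 0.1637]
tcp_rot: [0.711, 0.703, 0.002, 0.001]
wrist_force: [-0.6, 0.4, 11.9]
finger_gap: 0.0004
grasp_force: 6.2
```

Emit:
drive_tool([
  [[0, 0, 0.0005, 0], [0, 0, 0, 0], [0, 0, 0, 0]],
])

```text
clock: 25.65
position: [0.51, 0.179, 0.1636]
tcp_rot: [0.711, 0.703, 0.002, 0.001]
wrist_force: [-2.8, 0.2, 17.0]
finger_gap: 0.0005
grasp_force: 8.5
```

That gives 17 N, nearly straight down, and the plate is not sinking further. I back off straight up and check.

Emit:
drive_tool([
  [[0, 0, -0.002, 0], [0, 0, -0.01, 0], [0, 0, -0.04, 0], [0, 0, -0.05, 0], [0, 0, -0.04, 0], [0, 0, 0, 0], [0, 0, 0, 0], [0, 0, 0, 0]],
])

```text
clock: 26.65
position: [0.5081, 0.1777, 0.3023]
tcp_rot: [0.711, 0.703, -0.001, -0.0]
wrist_force: [-0.2, -0.7, 0.4]
finger_gap: 0.0004
grasp_force: 0.0
```

```bash
python3 look.py w6 plate_grip:0.1405 plate_nose:.1135 brass:0 vee:0
python3 - <<'E'
from h import *
s=cv2.cvtColor(r.grab_frame('side'),cv2.COLOR_RGB2BGR)[190:310,190:310]; w=cv2.imread('pics/w6.png')
t=cv2.cvtColor(r.grab_frame('top'),cv2.COLOR_RGB2BGR); 
for k in ('vee','brass'): print(k,[np.round(d['pixel'],1) for d in r.pinpoint(k,'top')[:2]])
cv2.imwrite('pics/v6.png',np.hstack([cv2.resize(s,(400,400),interpolation=2),cv2.resize(w[80:300,170:390],(400,400),interpolation=2)]))
E
```

```text
26.65 [0.5081 0.1777 0.3023] yaw 89.38065562408192 [-0.0021 -0.0009 -1.    ] [-0.1833 -0.6701  0.4242] [-0.0301  0.29   -0.5243  1.6335  0.1506  1.2609 -0.5935]
plate_grip [(array([283.3, 193.4]), 0.92, array([0.5109, 0.1784, 0.1405])), (array([169.7,  73.3]), 0.65, array([0.4077, 0.2924, 0.1405]))]
plate_nose [(array([199.6,  97.5]), 0.95, array([0.4271, 0.2724, 0.1135])), (array([246.3, 188.8]), 0.57, array([0.4706, 0.1774, 0.1135]))]
brass []
vee []
vee [array([288.9, 254.9])]
brass [array([288.8, 206. ])]
```

View pics/v6.png

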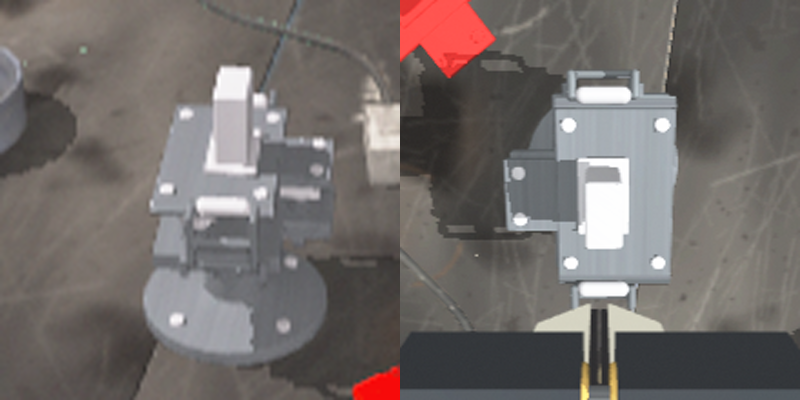

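v6 shows both rollers over the plate's ±y edges, at crop (603,95) and (605,290). The plate is level with its nose over the mount's nose, and the bystanders haven't moved. I'm handing in.

```bash
python3 -c "
from cell import r
print(r.hand_in())"
```

```text
the job is handed in; nothing more can be done
None
```

The plate is seated level on the mount with both rollers snapped over its edges; it took a 15–17 N downward push to bed it, then I released it and handed in at about 27 s, with the vee block and brass disc left where they were.

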